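Hang a painted bracket on the drying rail

ROBOT

A 6-joint arm with a two-finger parallel gripper is mounted at the origin on a cart in front of the work surface, level with it; the furniture and walls round the work are solid. World frame = base frame: x ahead of the robot, y to its left, z up, the work surface at z = 0. Lengths are in m, angles in rad, forces in N, time in s.
With the tool pointing down it reaches from about 0.3 to 1 m from the base axis. Payload 5.1 kg.
Tool frame: the origin (TCP) lies on the mounting face of the last link; the fingertips stand 190 mm ahead of it and the grasp point (between the pads) lies 171 mm ahead of it (ctrl.grip_point_offset is the distance from the TCP to the grasp point, in m); z points along the fingers, y is the line along which they close (so a half turn about z gives the same grasp; the last joint's range is limited). The gripper opens to 95 mm and grips with 3 to 60 N. Pads are 20 mm wide; open, the fingers measure 119 mm over their backs; the gripper's body (75 mm by 180 mm) begins 59 mm behind the grasp point.
Start: joints at [1.211, 0.124, 1.65, -0, 1.367, -0.083], TCP at [0.178, 0.625, 0.405] pointing down, gripper open.
Joint ranges: [-2.61, 2.61], [-1.02, 2.33], [0.03, 2.71], [-1.35, 4.49], [0.32, 2.68], [-2.91, 2.91]. Speed limits (rad/s): [2.57, 2.57, 3.14, 3.14, 3.14, 3.14].

INTERFACE

Orientations are given as a 3x3 rotation matrix whose columns are the frame's x, y, z axes.
In Python, from bench import ctrl gives the robot as it stands. The module is installed in compiled form; this text tells all that it offers.
- The arm moves only by the shell command python3 -m inch 'ROWS' [OPENING] [FORCE]. ROWS is JSON, one flat list of numbers, 6 for each row, row after row: the shift along the world's x, y, z as a fraction of full scale, then the turn, a rotation vector about the world's x, y, z as a fraction of full scale. A call has exactly 10 rows; each row is the pose to reach, as a shift and turn from the pose commanded when the call began; what a row does not reach only later rows make up. Full scale, the value 1, is 0.12 m for a shift and 90 degrees for a turn. A row lasts 1/10 s, in which the tool goes at most 50 mm and 8.59 degrees, less where a joint would pass 70% of its speed; a pose out of reach is approached as far as the arm can. A call with a number of a shift or a turn outside -1 to 1 is refused whole. A call with a gripper value outside its range is refused whole. OPENING is the gripper's target within -1 to 1 (fully open at 1, half-way at 0, shut at -1), set as the call begins (- or left out, the last holds). The fingers move at their own pace and stop on an object; FORCE is the grip in N (left out, the last holds). Time passes only in rows, so rows that repeat a pose let the fingers close, or fill a call up. It gives the time, the measured TCP pose, the force, the opening and the grip force at its end, in the units of the state.
- ctrl.state(): the state, without advancing time (a new reading comes with each control period).
- ctrl.get_image(name): name is "side" or "top"; returns a dict with "pixels" (384x512x3 uint8, blue, green, red), "fx", "fy", "cx", "cy" (pixels), "extrinsics" (4x4, takes a point from camera to world coordinates). Camera axes: x right, y up, looking along -z (the intrinsics and any distortion apply to the point x, -y, -z); pixel columns grow to the right and rows downward; lengths in m; the calibration is good to about 2 mm. A picture is of the moment at which its call begins. There is no depth.
- ctrl.sign_off(): hands the job in; it is judged then, once.
The state is a dict: "time": time; "joint_positions": joint angles; "dq": joint speeds; "joint_efforts": joint torques, N m; "tool_pos": TCP position; "eef_rot": TCP orientation; "ft_force": force on the tool from outside, world axes, zero at the start; "ft_torque": the same for the moment, N m; "opening": finger opening in m; "finger_force": force on a finger pad.
Only numpy, scipy, OpenCV 4.12 (cv2) and the standard library are available. Lean on these libraries where they do the work, as an engineer would, in place of code of your own. Each camera call takes 0.05 s, during which the arm holds its last target. There are 200 camera calls.

TASK

Hang the blue bracket up to dry: take it by its orange grip block, lift its steel hook over the front lip of the white rail in the open bay at the rail's left end, and lower it until the hook's toe bears on the brass bar behind the lip. Then slide it to the right under the hood, feeling for the notch in the bar, until the toe drops fully home in the notch, and let go. Ease it along slowly and never force it - a knock or a push of more than 30 N bends the rail - and leave the other things on the bench where they are.

Things in the scene. Friction and masses are not known exactly. Their poses are not given: they have to be found in the camera images.
- carrier: Blue angle bracket, 60 wide, bolted to a steel paint hook; loose, 0.2-0.33 kg, 178 tall; starts upright on its foot left of the rail. All sizes mm. Origin: underside, middle of the bracket's back edge. x from foot (foot at x -64..0) to hook, y across, z up. To hang it, turn it like the rail with its origin at rail x = -3.5; it hangs in front of the rail.
- carrier_grip (a point): Centre of the carrier's grip, the orange block on top of the hook: 12 (carrier x) by 22 (carrier y) by 48 tall (carrier z 130..178). Site at carrier (2, 0, 156).
- carrier_toe (a point): Middle of the underside of the hook's toe, at carrier (17.5, 0, 92). The hook (18 wide in y, strap 20): bridge at carrier z 124..130; leg at x 10..15 down to z 92; toe at its end pointing to +x, x 10..25, z 92..98. The gap between bracket back (x = 0) and leg, 10 wide, open below, passes over the rail's lip.
- rail: White steel drying rail on two posts, fixed, rigid. Origin on the bench below its front face, half-way along; x away from the robot, y along it to the left, z up. y -158..158, ends closed. Front plate x 0..4, z 60..140.5, its rolled top edge (5.4 thick) is the lip; low on its front (z 61..73) a bumper strip 2 proud, on which a hung carrier leans. Behind the lip a channel x 4..30 with a brass bar.
- rail_bay (a point): Middle of the open loading bay, on top of the lip: rail (2, 95, 140.5). The bay reaches from y 45 to 155: only here is the channel open above for the hook's toe.
- rail_hood (a point): Middle of the hood's front edge, underside: rail (15, -55, 133). The hood, 3 thick, covers the channel from x 15 back and from y 45 to the right end; the hook's leg runs in the 11 wide slot between lip and hood (x 4..15) while the toe runs below the hood.
- rail_track (a point): On the track, in mid rail: rail (17, 0, 120), the flat top of the brass bar. One notch in it, 22 long in y, 9 deep (floor z 111), takes the 18 wide toe. The bar is clamped elsewhere each time: the notch's middle is anywhere from y -105 to -25, not measured, hidden by the hood: feel for it. The bar's ends stick out of the rail, at notch +265 and notch -135.
- spare_bracket: A second blue bracket without hook, loose, standing on the bench in front of the rail at the right; to be left alone. Origin as the carrier's.
- paint_tin: Small red paint tin, 77 mm across, 76 mm tall, loose, at the right; to be left alone. Origin at the centre of its underside.
- spray_can: White spray can, 67 mm across, 225 mm tall, loose, at the right; to be left alone. Origin at the centre of its underside.
- tape_roll: Grey roll of tape lying flat, 112 mm across, 48 mm tall, loose, in front of the rail at the left; to be left alone. Origin at the centre of its underside.

How it is judged:
On the way:
1. the hook has been lifted over the lip: its toe is down behind the lip, in the loading bay (z of carrier_toe in the frame of rail below 0.128 m and x of carrier_toe in the frame of rail between 0.008 and 0.03 m and y of carrier_toe in the frame of rail between 0.02 and 0.155 m), for 0.1 s.
At the end, for the whole second after the job is handed in: The carrier hangs still (under 30 mm/s) and within 10 degrees of upright, its toe behind the lip under the hood and down in the bar's notch: toe underside less than 4.5 mm above the notch floor (the track itself is 9 mm above it), and nothing holds it (z of carrier_toe in the frame of rail between 0.106 and 0.1155 m and x of carrier_toe in the frame of rail between 0.006 and 0.03 m and y of carrier_toe in the frame of rail between -0.115 and -0.015 m and angle between carrier's own z axis and vertical below 0.17 rad and linear speed of carrier below 0.03 m/s); the robot touches nothing.
It fails at once if the rail (with its bar) is knocked or pushed by the carrier with more than 30 N (contact force between carrier and rail above 30 N).
It fails at once if the robot knocks or presses on the rail with more than 30 N (contact force between any of the arm, the fingers and rail above 30 N).
It fails at once if another thing on the bench is pushed more than 20 mm out of its place (distance of any of spare_bracket, paint_tin, spray_can, tape_roll from where it was at the start of the episode above 0.02 m).
It also fails if it takes over 72 s, if anything falls off the work surface, if the arm or the gripper's body presses on something with over 40 N, if the wrist force passes 120 N, or if a joint passes its speed limit or range.

## Working session

There is one attempt and no reset: what is moved stays moved. The work goes in short steps, Python scripts to look and compute and a shell command to move; the robot and the scene stay as the last step left them, time stands still between calls to the robot, and variables do not carry over. Pictures are saved under pics/ and viewed, at most 10 in all, crops included, and the job is handed in when it is done.

```bash
mkdir -p pics; python3 - <<'E'
from bench import ctrl
import cv2,numpy as np
s=ctrl.state()
for k in ("time","tool_pos","eef_rot","opening","ft_force"):print(k,np.round(s[k],3).tolist())
for n in("side","top"):
    im=ctrl.get_image(n);cv2.imwrite(f"pics/{n}0.png",cv2.resize(np.array(im["pixels"]),(800,600)))
    print(n,[round(im[k],1) for k in("fx","fy","cx","cy")],np.round(im["extrinsics"],3).tolist(),[k for k in im])
E
```

```text
time 0.0
tool_pos [0.178, 0.625, 0.404]
eef_rot [[-0.962, 0.273, -0.001], [0.273, 0.962, -0.002], [0.0, -0.002, -1.0]]
opening 0.095
ft_force [0.787, 0.267, -0.063]
side [491.9, 491.9, 260.0, 190.4] [[-1.0, -0.017, 0.024, 0.521], [0.029, -0.645, 0.764, 1.197], [0.002, 0.764, 0.645, 1.12], [0.0, 0.0, 0.0, 1.0]] ['pixels', 'fx', 'fy', 'cx', 'cy', 'extrinsics']
top [379.4, 379.4, 249.8, 200.5] [[0.003, 0.999, -0.051, 0.407], [-1.0, 0.003, 0.004, -0.019], [0.004, 0.051, 0.999, 1.331], [0.0, 0.0, 0.0, 1.0]] ['pixels', 'fx', 'fy', 'cx', 'cy', 'extrinsics']
```

View pics/side0.png

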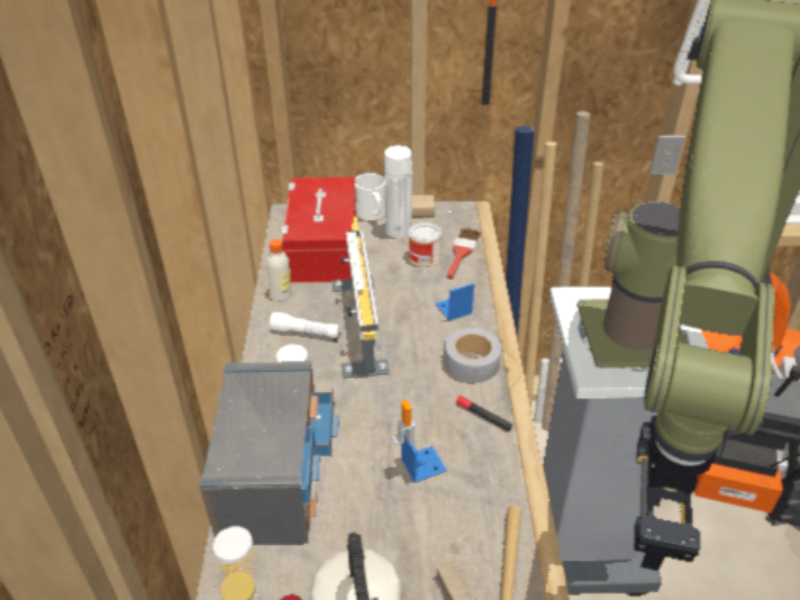

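View pics/top0.png

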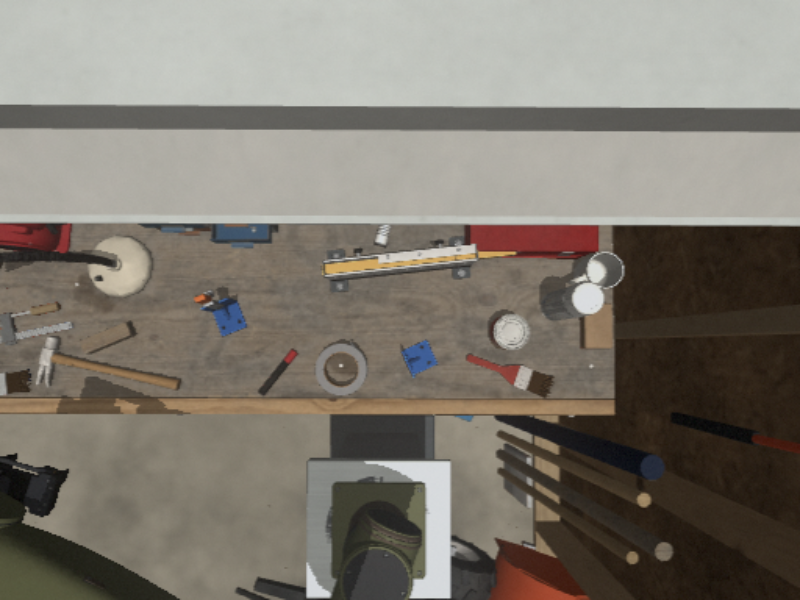

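```bash
cat > h.py <<'E'
from bench import ctrl
import cv2,numpy as np
def grab(n):
    im=ctrl.get_image(n); return im
def ray(im,u,v):
    E=np.array(im["extrinsics"]); d=np.array([(u-im["cx"])/im["fx"],-(v-im["cy"])/im["fy"],-1.])
    return E[:3,3],E[:3,:3]@d
def atz(im,u,v,z):
    o,d=ray(im,u,v); return o+d*(z-o[2])/d[2]
def proj(im,p):
    E=np.array(im["extrinsics"]); c=E[:3,:3].T@(np.asarray(p)-E[:3,3])
    return np.array([im["cx"]+im["fx"]*c[0]/-c[2], im["cy"]-im["fy"]*c[1]/-c[2]])
def crop(im,u0,v0,u1,v1,s):
    c=np.array(im["pixels"])[v0:v1,u0:u1]; return cv2.resize(c,None,fx=s,fy=s,interpolation=cv2.INTER_CUBIC)
def montage(parts,name,W=800,H=600):
    M=np.zeros((H,W,3),np.uint8)
    for c,x,y in parts: h,w=c.shape[:2]; M[y:y+h,x:x+w]=c[:H-y,:W-x]
    cv2.imwrite(name,M)
E
python3 - <<'E'
from h import *
t=grab("top");s=grab("side")
montage([(crop(t,200,145,333,190,6),0,0),(crop(t,118,180,163,220,7),0,275),(crop(s,245,250,290,310,5),330,275),(crop(s,215,138,250,245,3),570,275),],"pics/m1.png")
E
```

```text
(no output)
```

View pics/m1.png

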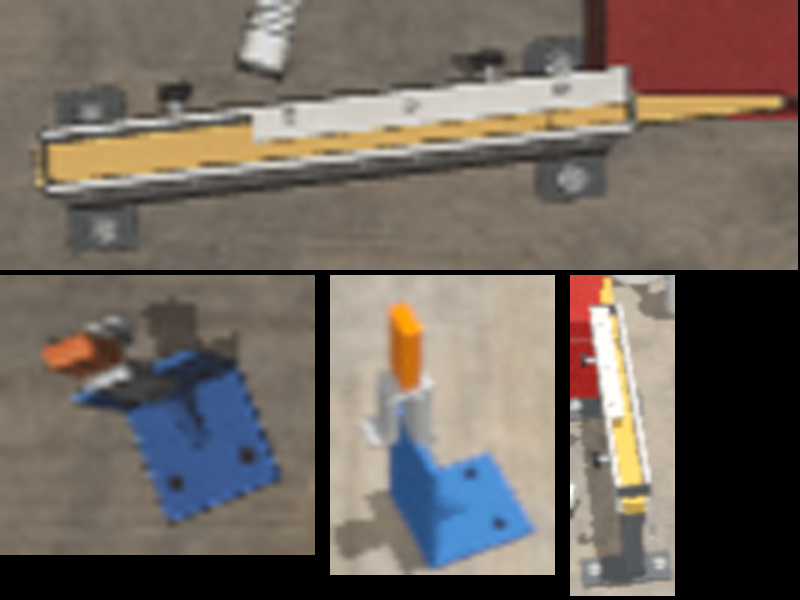

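```bash
cat > fit.py <<'E'
from h import *
from scipy.optimize import least_squares
def T(q,p): c,s=np.cos(q[2]),np.sin(q[2]); return np.array([q[0]+c*p[0]-s*p[1],q[1]+s*p[0]+c*p[1],p[2]])
def fit(obs,q0):
    f=lambda q:np.concatenate([proj(im,T(q,np.array(p)/1e3))-uv for im,p,uv in obs])
    r=least_squares(f,q0,loss="soft_l1"); return r.x,f(r.x).reshape(-1,2)
E
python3 - <<'E'
from fit import *
t=grab("top");s=grab("side")
def mk(u0,v0,sc,x0,y0): return lambda x,y:np.array([u0+(x-x0+.5)/sc-.5,v0+(y-y0+.5)/sc-.5])
A=mk(200,145,6,0,0);B=mk(118,180,7,0,275);C=mk(245,250,5,330,275);D=mk(215,138,3,570,275)
rail=[(t,(0,158,140.5),A(47,192)),(t,(0,-158,140.5),A(632,125)),(t,(15,45,136),A(253,141)),(t,(15,-158,136),A(630,104)),
 (s,(0,158,140.5),D(650,487)),(s,(0,-158,140.5),D(617,305)),(s,(15,45,136),D(623,417))]
car=[(t,(-64,30,2),B(170,522)),(t,(-64,-30,2),B(280,478)),(t,(2,0,178),B(67,358)),
 (s,(0,30,0),C(432,567)),(s,(-64,30,2),C(533,530)),(s,(-64,-30,2),C(485,455)),(s,(2,0,178),C(404,313))]
qr,rr=fit(rail,[.6,0,0]);print("rail",qr.round(4),rr.round(1).tolist())
qc,rc=fit(car,[.5,.35,0]);print("car",qc.round(4),rc.round(1).tolist())
for im,uv in((t,A(785,102)),(t,A(38,168)),(s,D(633,502))):
    p=atz(im,*uv,.12)-np.r_[qr[:2],0];c,sn=np.cos(qr[2]),np.sin(qr[2]);print("bar end",c*p[0]+sn*p[1],-sn*p[0]+c*p[1])
p=atz(t,*A(550,120),.118)-np.r_[qr[:2],0];print("mark",c*p[0]+sn*p[1],-sn*p[0]+c*p[1])
print("grip",T(qc,np.array([2,0,156])/1e3))
# targets: carrier origin at rail (-3.5,y)
for y in(95,85): print(T(qr,np.array([-3.5,y,0])/1e3),"grip",T(qr,np.array([-1.5,y,0])/1e3))
E
```

```text
rail [ 0.5605 -0.0425  0.1136] [[-1.5, -0.2], [0.6, 0.0], [-0.6, -0.1], [0.1, -1.0], [0.1, -0.8], [0.7, -1.0], [0.3, 0.1]]
car [0.4935 0.3478 0.3866] [[0.4, -0.1], [0.7, -0.2], [0.3, -1.2], [-0.3, 1.0], [0.4, 0.2], [0.8, -0.4], [0.3, 0.7]]
bar end 0.006135976851689321 -0.24259962893697892
bar end 0.014803535280184401 0.15883119355063874
bar end 0.017903323649533103 0.15850620174172064
mark 0.010611769803896734 -0.11649760783190118
grip [0.49533693 0.34854617 0.156     ]
[0.54629794 0.05145995 0.        ] grip [0.54828504 0.05168671 0.        ]
[0.54743174 0.04152443 0.        ] grip [0.54941885 0.0417512  0.        ]
```

```bash
python3 -m inch '[0.09,-0.08,0,0,0,0.014, 0.18,-0.17,0,0,0,0.029, 0.28,-0.25,0,0,0,0.043, 0.37,-0.33,0,0,0,0.058, 0.46,-0.42,0,0,0,0.072, 0.55,-0.5,0,0,0,0.087, 0.64,-0.58,0,0,0,0.1, 0.73,-0.67,0,0,0,0.115, 0.83,-0.75,0,0,0,0.13, 0.917,-0.833,0,0,0,0.144]' 1
python3 -m inch '[0.09,-0.08,0,0,0,0.014, 0.18,-0.17,0,0,0,0.029, 0.28,-0.25,0,0,0,0.043, 0.37,-0.33,0,0,0,0.058, 0.46,-0.42,0,0,0,0.072, 0.55,-0.5,0,0,0,0.087, 0.64,-0.58,0,0,0,0.1, 0.73,-0.67,0,0,0,0.115, 0.83,-0.75,0,0,0,0.13, 0.917,-0.833,0,0,0,0.144]'
python3 -m inch '[0.1,-0.08,0,0,0,0.014, 0.2,-0.16,0,0,0,0.029, 0.3,-0.24,0,0,0,0.043, 0.4,-0.32,0,0,0,0.058, 0.5,-0.4,0,0,0,0.072, 0.6,-0.48,0,0,0,0.087, 0.7,-0.56,0,0,0,0.1, 0.76,-0.6,0,0,0,0.115, 0.808,-0.633,0,0,0,0.132, 0.808,-0.633,0,0,0,0.132]'
python3 - <<'E'
from h import *
s=ctrl.state();print(np.round(s["tool_pos"],4),np.round(s["eef_rot"],3).tolist(),s["ft_force"])
t=grab("top");d=grab("side")
montage([(crop(t,100,160,180,225,5),0,0),(crop(d,230,170,310,310,4),410,0)],"pics/m2.png",740,560)
E
```

```text
time: 1.3
tool_pos: [0.2882, 0.5248, 0.4047]
eef_rot: [[-0.999, 0.05, 0.0], [0.05, 0.999, -0.0], [-0.0, -0.0, -1.0]]
ft_force: [0.2, 0.7, -0.2]
opening: 0.0953
finger_force: 0.0
time: 2.3
tool_pos: [0.3982, 0.4249, 0.4047]
eef_rot: [[-0.984, -0.176, 0.0], [-0.176, 0.984, -0.0], [-0.0, -0.0, -1.0]]
ft_force: [-0.4, -0.5, -0.5]
opening: 0.095
finger_force: 0.0
time: 3.3
tool_pos: [0.4952, 0.3489, 0.4046]
eef_rot: [[-0.928, -0.373, -0.0], [-0.373, 0.928, -0.0], [0.0, -0.0, -1.0]]
ft_force: [-0.1, 0.4, -0.1]
opening: 0.0949
finger_force: 0.0
[0.4952 0.3489 0.4046] [[-0.928, -0.373, -0.0], [-0.373, 0.928, -0.0], [0.0, -0.0, -1.0]] [-0.11443266  0.43214543 -0.12648294]
```

View pics/m2.png

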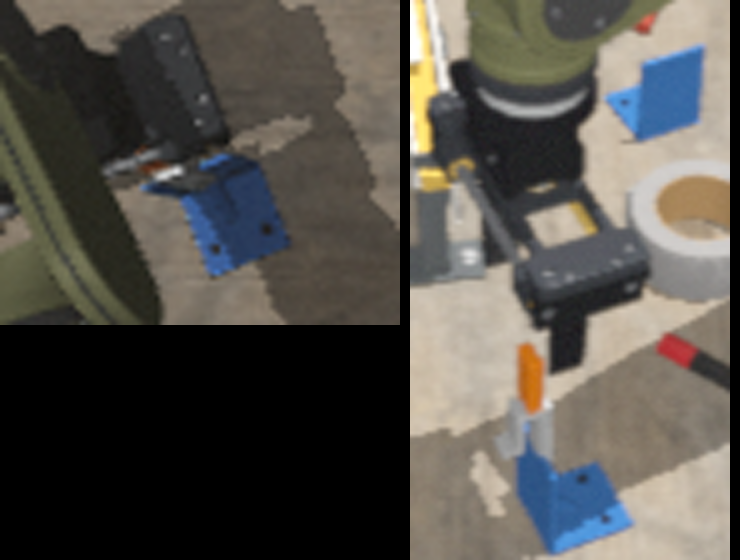

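```bash
python3 - <<'E'
from h import *
s=ctrl.state();d=grab("side");R=np.array(s["eef_rot"]);p=np.array(s["tool_pos"])
for y in(.0475,.0595):print(proj(d,p+R@[0,y,.19]))
print("grip top",proj(d,p+np.array([0,0,.178-p[2]])), "seen",(230+(529-410)/4,170+350/4))
E
```

```text
[267.8249129 261.4047846]
[269.86265384 264.84035482]
grip top [259.97823624 258.14288363] seen (259.75, 257.5)
```

```bash
python3 -m inch '[0,0,-0.08,0,0,0, 0,0,-0.16,0,0,0, 0,0,-0.24,0,0,0, 0,0,-0.32,0,0,0, 0,0,-0.4,0,0,0, 0,0,-0.48,0,0,0, 0,0,-0.54,0,0,0, 0,0,-0.59,0,0,0, 0,0,-0.62,0,0,0, 0,0,-0.62,0,0,0]' 1
python3 -m inch '[0,0,0,0,0,0, 0,0,0,0,0,0, 0,0,0,0,0,0, 0,0,0,0,0,0, 0,0,0,0,0,0, 0,0,0,0,0,0, 0,0,0,0,0,0, 0,0,0,0,0,0, 0,0,0,0,0,0, 0,0,0,0,0,0]' -1 25
python3 -m inch '[0,0,0.05,0,0,0, 0,0,0.1,0,0,0, 0,0,0.2,0,0,0, 0,0,0.3,0,0,0, 0,0,0.4,0,0,0, 0,0,0.5,0,0,0, 0,0,0.6,0,0,0, 0,0,0.7,0,0,0, 0,0,0.75,0,0,0, 0,0,0.75,0,0,0]'
python3 - <<'E'
from h import *
t=grab("top");d=grab("side")
montage([(crop(t,100,150,180,225,5),0,0),(crop(d,230,170,310,310,4),410,0)],"pics/m3.png",740,560)
E
```

```text
time: 4.45
tool_pos: [0.4946, 0.3493, 0.3298]
eef_rot: [[-0.928, -0.374, -0.001], [-0.374, 0.928, -0.0], [0.001, -0.0, -1.0]]
ft_force: [0.5, -0.2, -0.5]
opening: 0.0949
finger_force: 0.0
time: 5.45
tool_pos: [0.4947, 0.3493, 0.3303]
eef_rot: [[-0.928, -0.374, 0.0], [-0.374, 0.928, -0.0], [0.0, -0.0, -1.0]]
ft_force: [-0.3, 1.1, -2.8]
opening: 0.0222
finger_force: 25.0
time: 6.45
tool_pos: [0.4949, 0.3495, 0.4219]
eef_rot: [[-0.928, -0.374, 0.002], [-0.374, 0.928, 0.001], [-0.002, 0.0, -1.0]]
ft_force: [0.1, -0.3, -2.9]
opening: 0.0216
finger_force: 25.0
```

View pics/m3.png

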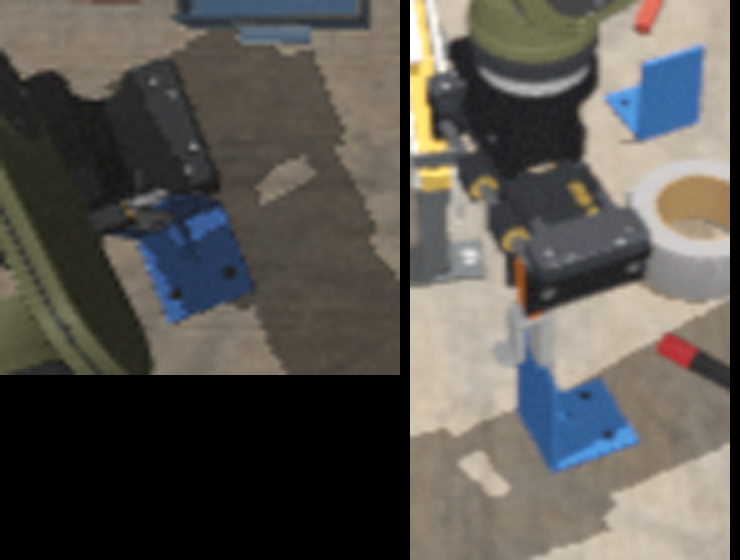

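```bash
for i in 1; do :; done
python3 -m inch '[0.01,-0.04,0.02,0,0,-0.003, 0.02,-0.12,0.04,0,0,-0.009, 0.03,-0.22,0.06,0,0,-0.015, 0.045,-0.32,0.08,0,0,-0.022, 0.06,-0.42,0.1,0,0,-0.03, 0.075,-0.52,0.1,0,0,-0.036, 0.09,-0.62,0.1,0,0,-0.042, 0.11,-0.72,0.1,0,0,-0.048, 0.12,-0.8,0.1,0,0,-0.053, 0.128,-0.843,0.1,0,0,-0.057]'
python3 -m inch '[0.01,-0.08,0,0,0,-0.006, 0.02,-0.16,0,0,0,-0.012, 0.03,-0.24,0,0,0,-0.018, 0.045,-0.32,0,0,0,-0.024, 0.06,-0.42,0,0,0,-0.03, 0.075,-0.52,0,0,0,-0.036, 0.09,-0.62,0,0,0,-0.042, 0.11,-0.72,0,0,0,-0.048, 0.12,-0.8,0,0,0,-0.053, 0.128,-0.843,0,0,0,-0.057]'
python3 -m inch '[0.01,-0.08,0,0,0,-0.006, 0.02,-0.16,0,0,0,-0.012, 0.03,-0.24,0,0,0,-0.018, 0.045,-0.34,0,0,0,-0.024, 0.06,-0.46,0,0,0,-0.03, 0.075,-0.58,0,0,0,-0.036, 0.09,-0.7,0,0,0,-0.042, 0.11,-0.8,0,0,0,-0.048, 0.128,-0.843,0,0,0,-0.057, 0.128,-0.843,0,0,0,-0.057]'
python3 - <<'E'
from h import *
t=grab("top");d=grab("side")
montage([(crop(t,195,140,275,200,5),0,0),(crop(d,200,140,265,260,6),405,0)],"pics/m4.png",800,600)
E
```

```text
time: 7.55
tool_pos: [0.5102, 0.2472, 0.4322]
eef_rot: [[-0.958, -0.288, -0.0], [-0.288, 0.958, -0.0], [0.0, -0.0, -1.0]]
ft_force: [-0.2, -0.1, -1.6]
opening: 0.0219
finger_force: 25.0
time: 8.55
tool_pos: [0.5256, 0.146, 0.4324]
eef_rot: [[-0.98, -0.201, 0.0], [-0.201, 0.98, -0.0], [-0.0, -0.0, -1.0]]
ft_force: [0.3, 0.2, -2.4]
opening: 0.0219
finger_force: 25.0
time: 9.55
tool_pos: [0.5411, 0.045, 0.4323]
eef_rot: [[-0.994, -0.112, 0.0], [-0.112, 0.994, 0.0], [-0.0, 0.0, -1.0]]
ft_force: [-0.5, -0.2, -2.8]
opening: 0.0218
finger_force: 25.0
```

View pics/m4.png

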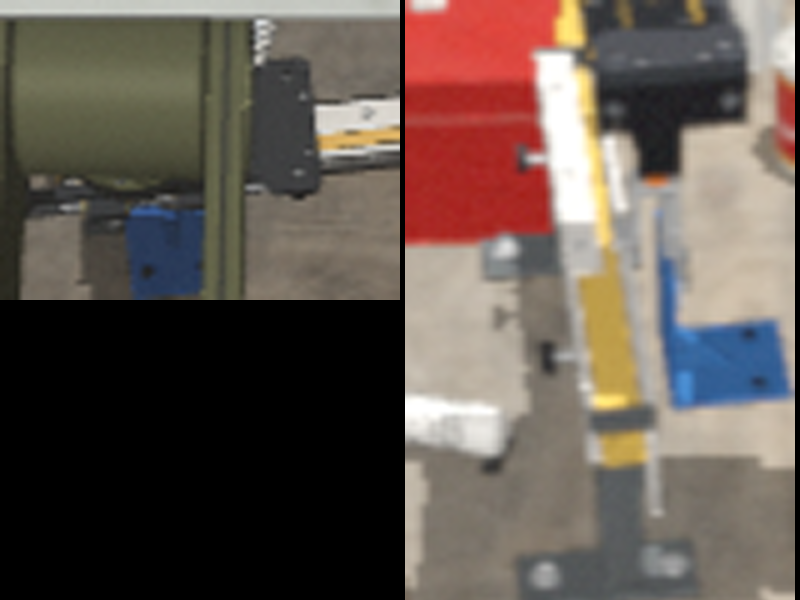

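```bash
python3 - <<'E'
from fit import *
d=grab("side");s=ctrl.state();p=np.array(s["tool_pos"]);R=np.array(s["eef_rot"])
yaw=np.arctan2(R[1,1],R[0,1])-np.pi/2
qr=[.5605,-.0425,.1136]; c,sn=np.cos(yaw),np.sin(yaw)
qc=[p[0]-.002*c,p[1]-.002*sn,yaw]; z0=p[2]-.330
print(yaw,z0)
u0,v0,u1,v1,S=226,145,266,210,9
img=crop(d,u0,v0,u1,v1,S)
def line(q,a,b,dz,col):
    P=[((proj(d,T(q,np.array(x)/1e3)+[0,0,dz])-[u0,v0]+.5)*S-.5).round().astype(int) for x in(a,b)]
    cv2.line(img,tuple(map(int,P[0])),tuple(map(int,P[1])),col,1)
line(qr,(-.7,158,140.5),(-.7,-158,140.5),0,(0,0,255));line(qr,(4.7,158,140.5),(4.7,-158,140.5),0,(0,255,0))
line(qr,(15,45,136),(15,-158,136),0,(255,0,255))
line(qc,(0,30,0),(0,30,90),z0,(0,0,255));line(qc,(0,30,0),(-64,30,0),z0,(0,0,255))
line(qc,(25,9,92),(10,9,92),z0,(0,255,0));line(qc,(25,9,92),(25,9,98),z0,(0,255,0));line(qc,(15,9,98),(15,9,130),z0,(0,255,0))
cv2.imwrite("pics/m5.png",np.hstack([img,crop(d,u0,v0,u1,v1,S)]))
E
```

```text
0.11468058660742786 0.10230817638120548
```

View pics/m5.png

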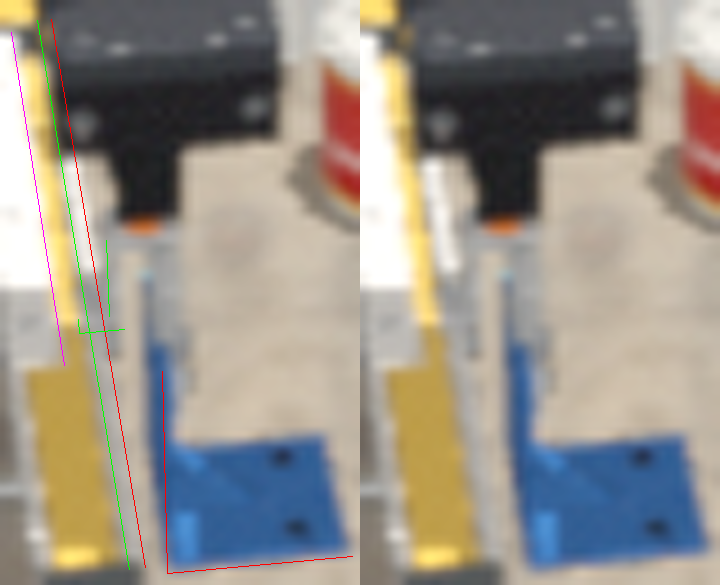

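```bash
python3 -m inch '[0.015,0.002,0,0,0,0, 0.03,0.004,0,0,0,0, 0.05,0.006,0,0,0,0, 0.0675,0.008,0,0,0,0, 0.0675,0.008,-0.05,0,0,0, 0.0675,0.008,-0.12,0,0,0, 0.0675,0.008,-0.2,0,0,0, 0.0675,0.008,-0.27,0,0,0, 0.0675,0.008,-0.3,0,0,0, 0.0675,0.008,-0.3,0,0,0]'
python3 -m inch '[0,0,-0.01,0,0,0, 0,0,-0.02,0,0,0, 0,0,-0.03,0,0,0, 0,0,-0.04,0,0,0, 0,0,-0.05,0,0,0, 0,0,-0.06,0,0,0, 0,0,-0.07,0,0,0, 0,0,-0.08,0,0,0, 0,0,-0.09,0,0,0, 0,0,-0.09,0,0,0]'
python3 - <<'E'
from fit import *
d=grab("side");t=grab("top")
print(np.round(ctrl.state()["tool_pos"],4))
montage([(crop(d,226,145,266,210,9),0,0),(crop(t,225,150,270,190,9),365,0)],"pics/m6.png",770,585)
E
```

```text
time: 10.7
tool_pos: [0.5486, 0.0468, 0.3951]
eef_rot: [[-0.993, -0.114, -0.002], [-0.114, 0.993, 0.0], [0.002, 0.0, -1.0]]
ft_force: [-0.3, 0.0, -2.2]
opening: 0.0219
finger_force: 25.0
time: 11.7
tool_pos: [0.5488, 0.0469, 0.3852]
eef_rot: [[-0.993, -0.114, -0.001], [-0.114, 0.993, -0.0], [0.001, 0.0, -1.0]]
ft_force: [0.3, 0.5, -2.9]
opening: 0.0217
finger_force: 25.0
[0.5489 0.0468 0.3855]
```

View pics/m6.png

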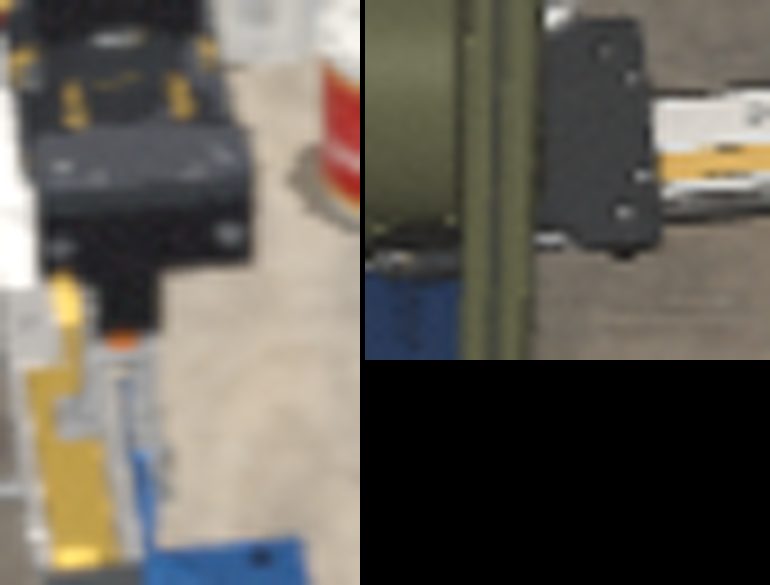

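```bash
python3 -m inch '[0,0,-0.01,0,0,0, 0,0,-0.02,0,0,0, 0,0,-0.03,0,0,0, 0,0,-0.04,0,0,0, 0,0,-0.05,0,0,0, 0,0,-0.06,0,0,0, 0,0,-0.07,0,0,0, 0,0,-0.08,0,0,0, 0,0,-0.09,0,0,0, 0,0,-0.09,0,0,0]' | grep -E 'pos|ft'
```

```text
tool_pos: [0.5488, 0.0468, 0.3745]
ft_force: [0.2, -0.6, -2.6]
```

```bash
python3 -m inch '[0,0,-0.01,0,0,0, 0,0,-0.02,0,0,0, 0,0,-0.03,0,0,0, 0,0,-0.04,0,0,0, 0,0,-0.05,0,0,0, 0,0,-0.06,0,0,0, 0,0,-0.07,0,0,0, 0,0,-0.08,0,0,0, 0,0,-0.08,0,0,0, 0,0,-0.08,0,0,0]' | grep -E 'pos|ft'
```

```text
tool_pos: [0.5489, 0.0469, 0.3651]
ft_force: [0.4, 0.1, -2.2]
```

```bash
python3 -m inch '[0,0,-0.005,0,0,0, 0,0,-0.01,0,0,0, 0,0,-0.015,0,0,0, 0,0,-0.02,0,0,0, 0,0,-0.025,0,0,0, 0,0,-0.03,0,0,0, 0,0,-0.035,0,0,0, 0,0,-0.04,0,0,0, 0,0,-0.04,0,0,0, 0,0,-0.04,0,0,0]' | grep -E 'pos|ft'
python3 -m inch '[0,0,-0.002,0,0,0, 0,0,-0.004,0,0,0, 0,0,-0.006,0,0,0, 0,0,-0.008,0,0,0, 0,0,-0.008,0,0,0, 0,0,-0.008,0,0,0, 0,0,-0.008,0,0,0, 0,0,-0.008,0,0,0, 0,0,-0.008,0,0,0, 0,0,-0.008,0,0,0]' | grep -E 'pos|ft'
```

```text
tool_pos: [0.5489, 0.0469, 0.3603]
ft_force: [-0.2, -0.2, -2.5]
tool_pos: [0.5489, 0.0468, 0.3594]
ft_force: [-0.8, -0.6, -3.2]
```

```bash
python3 -m inch '[0,0,-0.002,0,0,0, 0,0,-0.004,0,0,0, 0,0,-0.006,0,0,0, 0,0,-0.008,0,0,0, 0,0,-0.008,0,0,0, 0,0,-0.008,0,0,0, 0,0,-0.008,0,0,0, 0,0,-0.008,0,0,0, 0,0,-0.008,0,0,0, 0,0,-0.008,0,0,0]' | grep -E 'pos|ft'
python3 -m inch '[0,0,-0.002,0,0,0, 0,0,-0.004,0,0,0, 0,0,-0.006,0,0,0, 0,0,-0.008,0,0,0, 0,0,-0.008,0,0,0, 0,0,-0.008,0,0,0, 0,0,-0.008,0,0,0, 0,0,-0.008,0,0,0, 0,0,-0.008,0,0,0, 0,0,-0.008,0,0,0]' | grep -E 'pos|ft'
```

```text
tool_pos: [0.5489, 0.0468, 0.3585]
ft_force: [-0.2, 0.0, -3.4]
tool_pos: [0.5489, 0.0468, 0.3581]
ft_force: [-4.3, 0.1, 5.5]
```

```bash
python3 -m inch '[0,0,0.004,0,0,0, 0,0,0.01,0,0,0, 0.004,-0.03,0.012,0,0,0, 0.009,-0.08,0.012,0,0,0, 0.015,-0.13,0.012,0,0,0, 0.021,-0.18,0.012,0,0,0, 0.026,-0.23,0.012,0,0,0, 0.0315,-0.28,0.012,0,0,0, 0.0378,-0.331,0.012,0,0,0, 0.0378,-0.331,0.012,0,0,0]' | grep -E 'pos|ft'
```

```text
tool_pos: [0.5535, 0.0063, 0.3589]
ft_force: [0.1, 0.1, -3.0]
```

```bash
python3 -m inch '[0.002,-0.02,0,0,0,0, 0.005,-0.05,0,0,0,0, 0.009,-0.08,0,0,0,0, 0.013,-0.12,0,0,0,0, 0.018,-0.16,0,0,0,0, 0.023,-0.2,0,0,0,0, 0.0275,-0.24,0,0,0,0, 0.033,-0.29,0,0,0,0, 0.0378,-0.331,0,0,0,0, 0.0378,-0.331,0,0,0,0]' | grep -E 'pos|ft'
python3 -m inch '[0.002,-0.02,0,0,0,0, 0.005,-0.05,0,0,0,0, 0.009,-0.08,0,0,0,0, 0.013,-0.12,0,0,0,0, 0.018,-0.16,0,0,0,0, 0.023,-0.2,0,0,0,0, 0.0275,-0.24,0,0,0,0, 0.033,-0.29,0,0,0,0, 0.0378,-0.331,0,0,0,0, 0.0378,-0.331,0,0,0,0]' | grep -E 'pos|ft'
python3 - <<'E'
from fit import *
d=grab("side")
s=ctrl.state();R=s["eef_rot"];p=np.array(s["tool_pos"]);print(p.round(4),s["ft_force"].round(1) if hasattr(s["ft_force"],"round") else s["ft_force"])
q=p[:2]-[.5605,-.0425];print("rail xy",q[0]*.9936+q[1]*.1134,-q[0]*.1134+q[1]*.9936)
montage([(crop(d,216,130,266,195,9),0,0)],"pics/m7.png",450,585)
E
```

```text
tool_pos: [0.558, -0.0333, 0.3589]
ft_force: [-0.6, -0.6, -2.0]
tool_pos: [0.5626, -0.073, 0.3589]
ft_force: [0.8, 0.5, -2.4]
[ 0.5625 -0.0727  0.3589] [-0.   0.2 -3.3]
rail xy -0.001410829061720202 -0.030213562203983736
```

View pics/m7.png

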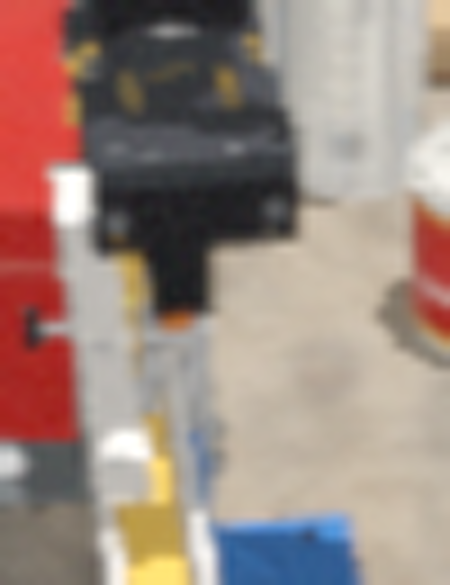

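```bash
python3 -m inch '[0.003,-0.03,0,0,0,0, 0.009,-0.08,0,0,0,0, 0.016,-0.14,0,0,0,0, 0.023,-0.2,0,0,0,0, 0.03,-0.26,0,0,0,0, 0.0365,-0.32,0,0,0,0, 0.043,-0.38,0,0,0,0, 0.051,-0.45,0,0,0,0, 0.0567,-0.497,0,0,0,0, 0.0567,-0.497,0,0,0,0]' | grep -E 'pos|ft'
python3 -m inch '[0,0,-0.001,0,0,0, 0,0,-0.002,0,0,0, 0,0,-0.003,0,0,0, 0,0,-0.004,0,0,0, 0,0,-0.005,0,0,0, 0,0,-0.006,0,0,0, 0,0,-0.007,0,0,0, 0,0,-0.008,0,0,0, 0,0,-0.008,0,0,0, 0,0,-0.008,0,0,0]' | grep -E 'pos|ft'
```

```text
tool_pos: [0.5694, -0.1328, 0.3589]
ft_force: [0.8, 0.6, -3.3]
tool_pos: [0.5693, -0.1319, 0.3582]
ft_force: [-0.3, 1.5, -0.4]
```

```bash
python3 -m inch '[0,0,-0.001,0,0,0, 0,0,-0.002,0,0,0, 0,0,-0.002,0,0,0, 0,0,-0.002,0,0,0, 0,0,-0.002,0,0,0, 0,0,-0.002,0,0,0, 0,0,-0.002,0,0,0, 0,0,-0.002,0,0,0, 0,0,-0.002,0,0,0, 0,0,-0.002,0,0,0]' | grep -E 'pos|ft'
python3 -m inch '[0,-0.002,0,0,0,0, 0,-0.004,0,0,0,0, 0.001,-0.006,0,0,0,0, 0.001,-0.008,0,0,0,0, 0.001,-0.01,0,0,0,0, 0.0015,-0.012,0,0,0,0, 0.002,-0.014,0,0,0,0, 0.002,-0.0166,0,0,0,0, 0.002,-0.0166,0,0,0,0, 0.002,-0.0166,0,0,0,0]' | grep -E 'pos|ft'
```

```text
tool_pos: [0.5693, -0.1319, 0.3582]
ft_force: [-3.2, 1.6, 5.0]
tool_pos: [0.5696, -0.1331, 0.3582]
ft_force: [-3.1, 5.0, 4.8]
```

```bash
python3 -m inch '[0,-0.002,0,0,0,0, 0,-0.004,0,0,0,0, 0.001,-0.006,0,0,0,0, 0.001,-0.008,0,0,0,0, 0.001,-0.01,0,0,0,0, 0.0015,-0.012,0,0,0,0, 0.002,-0.014,0,0,0,0, 0.002,-0.0166,0,0,0,0, 0.002,-0.0166,0,0,0,0, 0.002,-0.0166,0,0,0,0]' | grep -E 'pos|ft'
python3 -m inch '[0,-0.002,0,0,0,0, 0,-0.004,0,0,0,0, 0.001,-0.006,0,0,0,0, 0.001,-0.008,0,0,0,0, 0.001,-0.01,0,0,0,0, 0.0015,-0.012,0,0,0,0, 0.002,-0.014,0,0,0,0, 0.002,-0.0166,0,0,0,0, 0.002,-0.0166,0,0,0,0, 0.002,-0.0166,0,0,0,0]' | grep -E 'pos|ft'
```

```text
tool_pos: [0.5699, -0.1348, 0.3582]
ft_force: [-2.9, 7.1, 7.1]
tool_pos: [0.5701, -0.1367, 0.3581]
ft_force: [-3.1, 7.4, 6.4]
```

```bash
python3 -m inch '[0,-0.002,0,0,0,0, 0,-0.004,0,0,0,0, 0.001,-0.006,0,0,0,0, 0.001,-0.008,0,0,0,0, 0.001,-0.01,0,0,0,0, 0.0015,-0.012,0,0,0,0, 0.002,-0.014,0,0,0,0, 0.002,-0.0166,0,0,0,0, 0.002,-0.0166,0,0,0,0, 0.002,-0.0166,0,0,0,0]' | grep -E 'pos|ft'
python3 -m inch '[0,-0.002,0,0,0,0, 0,-0.004,0,0,0,0, 0.001,-0.006,0,0,0,0, 0.001,-0.008,0,0,0,0, 0.001,-0.01,0,0,0,0, 0.0015,-0.012,0,0,0,0, 0.002,-0.014,0,0,0,0, 0.002,-0.0166,0,0,0,0, 0.002,-0.0166,0,0,0,0, 0.002,-0.0166,0,0,0,0]' | grep -E 'pos|ft'
```

```text
tool_pos: [0.5703, -0.1387, 0.3582]
ft_force: [-3.7, 6.8, 6.0]
tool_pos: [0.5706, -0.1407, 0.3581]
ft_force: [-3.3, 8.8, 6.1]
```

Toe at about rail y -98.7. Go on singly now.

```bash
python3 -m inch '[0,-0.002,0,0,0,0, 0,-0.004,0,0,0,0, 0.001,-0.006,0,0,0,0, 0.001,-0.008,0,0,0,0, 0.001,-0.01,0,0,0,0, 0.0015,-0.012,0,0,0,0, 0.002,-0.014,0,0,0,0, 0.002,-0.0166,0,0,0,0, 0.002,-0.0166,0,0,0,0, 0.002,-0.0166,0,0,0,0]' | grep -E 'pos|ft'
```

```text
tool_pos: [0.5708, -0.1427, 0.3581]
ft_force: [-4.6, 7.9, 6.1]
```

```bash
python3 -m inch '[0,-0.002,0,0,0,0, 0,-0.004,0,0,0,0, 0.001,-0.006,0,0,0,0, 0.001,-0.008,0,0,0,0, 0.001,-0.01,0,0,0,0, 0.0015,-0.012,0,0,0,0, 0.002,-0.014,0,0,0,0, 0.002,-0.0166,0,0,0,0, 0.002,-0.0166,0,0,0,0, 0.002,-0.0166,0,0,0,0]' | grep -E 'pos|ft'
```

```text
tool_pos: [0.571, -0.1447, 0.358]
ft_force: [-1.9, 8.3, 6.5]
```

```bash
python3 -m inch '[0,-0.002,0,0,0,0, 0,-0.004,0,0,0,0, 0.001,-0.006,0,0,0,0, 0.001,-0.008,0,0,0,0, 0.001,-0.01,0,0,0,0, 0.0015,-0.012,0,0,0,0, 0.002,-0.014,0,0,0,0, 0.002,-0.0166,0,0,0,0, 0.002,-0.0166,0,0,0,0, 0.002,-0.0166,0,0,0,0]' | grep -E 'time|pos|ft'
```

```text
time: 31.85
tool_pos: [0.5711, -0.1479, 0.3566]
ft_force: [-0.8, 0.0, -2.7]
```

```bash
python3 -m inch '[0,0,-0.003,0,0,0, 0,0,-0.006,0,0,0, 0,0,-0.009,0,0,0, 0,0,-0.012,0,0,0, 0,0,-0.015,0,0,0, 0,0,-0.018,0,0,0, 0,0,-0.021,0,0,0, 0,0,-0.024,0,0,0, 0,0,-0.024,0,0,0, 0,0,-0.024,0,0,0]' | grep -E 'time|pos|ft'
```

```text
time: 32.85
tool_pos: [0.5712, -0.1479, 0.3549]
ft_force: [0.2, 0.4, -2.6]
```

```bash
python3 -m inch '[0,0,-0.003,0,0,0, 0,0,-0.006,0,0,0, 0,0,-0.009,0,0,0, 0,0,-0.012,0,0,0, 0,0,-0.015,0,0,0, 0,0,-0.018,0,0,0, 0,0,-0.021,0,0,0, 0,0,-0.024,0,0,0, 0,0,-0.024,0,0,0, 0,0,-0.024,0,0,0]' | grep -E 'time|pos|ft'
```

```text
time: 33.85
tool_pos: [0.5712, -0.1479, 0.352]
ft_force: [0.3, -0.1, -2.5]
```

```bash
python3 -m inch '[0,0,-0.002,0,0,0, 0,0,-0.004,0,0,0, 0,0,-0.006,0,0,0, 0,0,-0.008,0,0,0, 0,0,-0.008,0,0,0, 0,0,-0.008,0,0,0, 0,0,-0.008,0,0,0, 0,0,-0.008,0,0,0, 0,0,-0.008,0,0,0, 0,0,-0.008,0,0,0]' | grep -E 'time|pos|ft'
```

```text
time: 34.85
tool_pos: [0.5712, -0.1479, 0.351]
ft_force: [-0.1, 0.2, -2.2]
```

```bash
python3 -m inch '[0,0,-0.002,0,0,0, 0,0,-0.004,0,0,0, 0,0,-0.006,0,0,0, 0,0,-0.008,0,0,0, 0,0,-0.01,0,0,0, 0,0,-0.01,0,0,0, 0,0,-0.01,0,0,0, 0,0,-0.01,0,0,0, 0,0,-0.01,0,0,0, 0,0,-0.01,0,0,0]' | grep -E 'time|pos|ft'
```

```text
time: 35.85
tool_pos: [0.5712, -0.1479, 0.3498]
ft_force: [0.0, 0.6, -3.1]
```

```bash
python3 -m inch '[0,0,-0.001,0,0,0, 0,0,-0.002,0,0,0, 0,0,-0.003,0,0,0, 0,0,-0.004,0,0,0, 0,0,-0.004,0,0,0, 0,0,-0.004,0,0,0, 0,0,-0.004,0,0,0, 0,0,-0.004,0,0,0, 0,0,-0.004,0,0,0, 0,0,-0.004,0,0,0]' | grep -E 'time|pos|ft'
```

```text
time: 36.85
tool_pos: [0.5712, -0.1479, 0.3493]
ft_force: [0.8, -0.9, -2.5]
```

```bash
python3 -m inch '[0,0,-0.001,0,0,0, 0,0,-0.002,0,0,0, 0,0,-0.003,0,0,0, 0,0,-0.004,0,0,0, 0,0,-0.004,0,0,0, 0,0,-0.004,0,0,0, 0,0,-0.004,0,0,0, 0,0,-0.004,0,0,0, 0,0,-0.004,0,0,0, 0,0,-0.004,0,0,0]' | grep -E 'time|pos|ft'
```

```text
time: 37.85
tool_pos: [0.5712, -0.1479, 0.3492]
ft_force: [-1.4, 0.2, 2.8]
```

```bash
python3 -m inch '[0,0,0,0,0,0, 0,0,0,0,0,0, 0,0,0,0,0,0, 0,0,0,0,0,0, 0,0,0,0,0,0, 0,0,0,0,0,0, 0,0,0,0,0,0, 0,0,0,0,0,0, 0,0,0,0,0,0, 0,0,0,0,0,0]' 0.4 | grep -E 'time|pos|ft|open'
python3 -m inch '[0,0,0.03,0,0,0, 0,0,0.08,0,0,0, 0,0,0.15,0,0,0, 0,0,0.25,0,0,0, 0,0,0.35,0,0,0, 0,0,0.45,0,0,0, 0,0,0.6,0,0,0, 0,0,0.75,0,0,0, 0,0,0.9,0,0,0, 0,0,0.9,0,0,0]' | grep -E 'time|pos|ft|open'
python3 - <<'E'
from fit import *
d=grab("side");t=grab("top")
montage([(crop(d,206,100,276,200,6),0,0),(crop(t,230,140,290,200,6),430,0)],"pics/m8.png",800,600)
E
```

```text
time: 38.85
tool_pos: [0.5712, -0.1479, 0.3488]
ft_force: [-0.5, 0.1, -1.6]
opening: 0.0665
time: 39.85
tool_pos: [0.5715, -0.148, 0.4613]
ft_force: [0.2, -0.4, 0.7]
opening: 0.0665
```

View pics/m8.png

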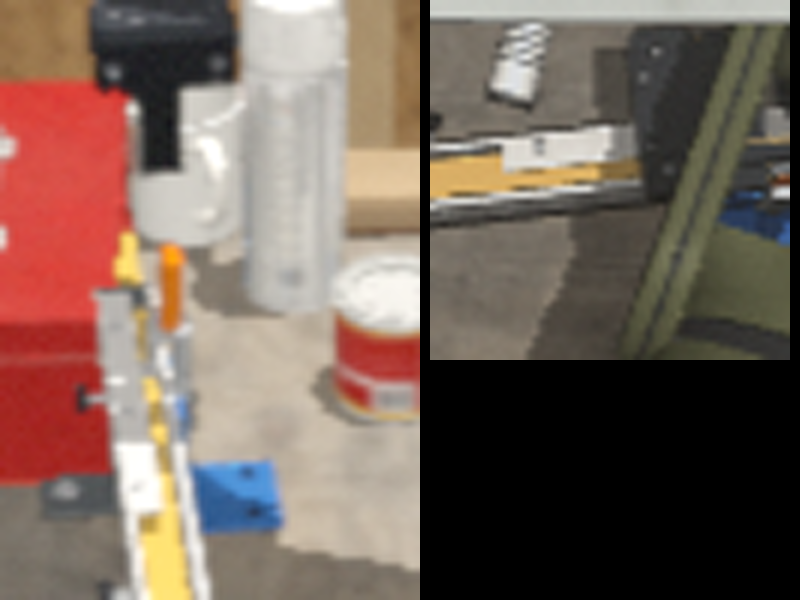

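The picture shows the bracket hanging upright. Its orange grip is at (172,285) and the foot at (240,495). The gripper is well clear above it, and the can and tin have not moved.

```bash
python3 -c "
from bench import ctrl
print(ctrl.sign_off())"
```

```text
the job is handed in; nothing more can be done
None
```

The bracket is hung with its toe felt home in the notch, about 9 mm below the track, the gripper is clear, and the job was handed in at about 40 s (sign-off returned no verdict).

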